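# Seat the keyed spindle in the slide spinner's drive hub

## Robot

A 6-joint arm with a two-finger parallel gripper is mounted at the origin on the work surface. World frame = base frame: x ahead of the robot, y to its left, z up, the work surface at z = 0. Lengths are in m, angles in rad, forces in N, time in s.
With the tool pointing down it reaches from about 0.325 to 1 m from the base axis. Payload 5.1 kg.
Tool frame: the origin (TCP) lies at the very end of the fingers, on their centre line; the grasp point (between the pads) lies 19 mm behind it (arm.grip_depth is the distance from the TCP to the grasp point, in m); z points along the fingers, y is the direction in which the jaws open and shut (so a half turn about z gives the same grasp; the last joint's range is limited). The gripper opens to 85 mm and grips with 20 to 120 N. Pads are 22 mm wide; open, the fingers measure 114 mm over their backs; the gripper's body (76 mm by 85 mm) begins 54 mm behind the grasp point. The pads swing forward as they close: fully open they stand 13 mm farther back than shut.
Start: joints at [1.158, 0.124, 1.65, -0, 1.367, -0.083], TCP at [0.211, 0.615, 0.231] pointing down, gripper open.
Joint ranges: [-2.61, 2.61], [-1.02, 2.33], [0.03, 2.71], [-1.35, 4.49], [0.32, 2.68], [-2.91, 2.91]. Speed limits (rad/s): [2.57, 2.57, 3.14, 3.14, 3.14, 3.14].

## Interface

Orientations are given as a 3x3 rotation matrix whose columns are the frame's x, y, z axes.
In Python, from workcell import arm, cams, spotter gives the robot as it stands.
- The arm moves only by the tool servo_tool, never from a script. Its argument "series" is a list of rows, each a list of 7 numbers: the turn, a rotation vector about the world's x, y, z in degrees, then the shift along the world's x, y, z in mm, then the finger opening in mm, from 0 to 85.4. In form: [[wx, wy, wz, dx, dy, dz, grip], ...]. A call has 1 to 8 rows; each row is the pose to reach, as a shift and turn from the pose commanded when the call began; what a row does not reach only later rows make up. A row lasts 1/12 s, in which the tool goes at most 41.7 mm and 7.16 degrees, less where a joint would pass 70% of its speed; a pose out of reach is approached as far as the arm can. A call with a gripper value outside its range is refused whole. The fingers move at their own pace and stop on an object; "force" is the grip in N (left out, the last holds). Time passes only in rows, so rows that repeat a pose let the fingers close. It gives the time, the measured TCP pose, the force and the opening at its end, in the units of the state.
- arm.get_obs(): the state, without advancing time (a new reading comes with each control period).
- cams.get_image(name): name is "side" or "top" or "wrist"; returns a dict with "color" (400x640x3 uint8, red, green, blue), "fovy" (degrees; the focal length in pixels is half the picture's height over the tangent of half this angle, whatever the lens; pixels are square), "cx", "cy" (the principal point, pixels), "camera_from_world" (4x4, takes a point from world to camera coordinates); the wrist camera has in their place "tool_from_camera" (4x4, takes a point from camera to tool coordinates, whose origin is the TCP and whose axes are the flange's). Camera axes: x right, y down, z forward; pixel columns grow to the right and rows downward; lengths in m; the calibration is good to about 2 mm. A picture is of the moment at which its call begins: read the wrist's pose just before it. There is no depth.
- arm.sign_off(): hands the job in, once; it reports no verdict.
Trained networks look in the newest picture that a camera, given by its name, has taken for a name from the list of things; names that differ only in an ending like _2 or _b are one class to them, and where a whole thing is asked for, a point or a joint stands for the part that bears it (a point fixed in the world has none). Each returns a list of dicts, best first, with "score" (0 to 1); they miss things now and then, are a little off and sometimes report something else, mostly with a low value. They report only what shows in the picture. A call takes as long as a camera call. They do not tell look-alikes from the thing itself.
- spotter.outline_of(camera, thing): "mask" (400x640 bool, what is visible of it) and "rect" ([left, top, right, bottom] in pixels, round what is visible of it).
The state is a dict: "time_s": time; "joint_positions": joint angles; "joint_velocities": joint speeds; "joint_efforts": joint torques, N m; "tool_pos": TCP position; "tcp_rot": TCP orientation; "force": force on the tool from outside, world axes, zero at the start; "moment": the same for the moment, N m; "finger_gap": opening from 0.0 (shut) to 1.0 (fully open).
Only numpy, scipy, OpenCV 4.12 (cv2) and the standard library are available. Lean on these libraries where they do the work, as an engineer would, in place of code of your own. Each camera call takes 0.05 s, during which the arm holds its last target. There are 200 camera calls.

## Task

Take the keyed spindle (square grip, pointing bar) out of its stand and push its shaft into the pulley hub on the slide spinner's drive unit, turning it until the key slips into the keyway, then push on against the ejector spring until the flange lies flat on the hub. Finish while still holding it pressed fully home, since the spring lifts it if you let go. Leave the blanking plug in its hole and the other things on the bench where they are.

Things in the scene. Friction and masses are not known exactly. Their poses are not given: they have to be found in the camera images.
- spindle_grip (a point): Centre of the keyed spindle's grip: a square grey block 28 x 28 mm, 48 mm tall. The spindle is upright, 94 mm tall in all, about 0.22 kg, and hangs at first by its flange in one of the stand's two holes. z is up along its axis, x points to the key; the grip's faces are square to x and y. Its tip is 70 mm below this point.
- spindle_seat (a point): Centre of the underside of the spindle's round flange (48 mm across, 6 mm thick, just under the grip), 30 mm below spindle_grip; same axes. On top of the flange a bar 6 mm wide, 4 mm high points along +x and sticks out 10 mm past the rim, right above the key, so that the key's direction shows from above.
- spindle_key (a point): Middle of the key, on its outer edge, 45 mm below spindle_grip and 14 mm out along the spindle's x. The key is a rib 6 mm wide that stands 5 mm out of the steel shaft (18 mm in diameter, 40 mm long below the flange), from 12 to 38 mm above the tip. The lowest 12 mm carry no key and taper from 18 to 10 mm over the last 6 mm.
- hub_mouth (a point): Centre of the bore's mouth in the upper face of the pulley hub, 100 mm above the table. The hub is an upright aluminium drum 48 mm across, 60 mm tall, fixed on a low white drive unit. Bore 20.4 mm across; an ejector pin waits 32 mm down it; the seated shaft reaches 40 mm down. z up; x is the unit's x: the keyway points up to 26 degrees to either side of it.
- unit: The drive unit, a white box 150 x 130 mm, 40 mm high, fixed; origin at the centre of its underside, 100 mm below hub_mouth; same axes. The hub on it stays put but was left at some angle, not told. Its keyway is a slot 8.4 mm wide, seen from above, open from bore to rim. The key enters if lined up to 5 degrees, else it rides on the hub with the flange 28 mm above it.
- ejector (a joint): Travel of the sprung ejector pin in the bore, m: 0 up at rest, 0.008 when the spindle's flange lies on the hub (its stop is at 0.012). Pushing it down takes about 5 N at first and 10 N at 0.008; let go, it lifts the spindle again.
- stand: White block 75 x 180 mm, 50 mm tall, fixed, long along its y; origin at the centre of its underside. Two upright holes 33 mm across go through it, 48 mm to either side of the centre along y; in one hangs the keyed spindle, in the other the blanking plug.
- spindle: The whole keyed spindle; origin at the tip of its shaft, 70 mm below spindle_grip; same axes.
- plug_grip (a point): Centre of the grip of the blanking plug, which is not wanted: round grey grip 30 mm across and 30 mm tall on a 48 mm flange, a thin plain stub below, no key and no pointing bar. Its flange underside is 21 mm below this point.
- dropper: Bystander: small amber dropper bottle, 34 mm wide, 85 mm tall; origin at the centre of its underside.
- reagent: Bystander: white plastic bottle, 72 mm wide, 150 mm tall; origin at the centre of its underside.
- cap: Bystander: white nozzle cap lying on its own, 34 mm wide, 26 mm tall; origin at the centre of its underside.
- slidebox: Bystander: flat grey slide box, 85 x 60 x 30 mm; origin at the centre of its underside.
- marker: Bystander: yellow and black marker pen lying flat, 110 mm long, 12 mm thick; origin at the centre of its underside.
- counter: Bystander: white key-pad cell counter, 90 x 120 x 25 mm; origin at the centre of its underside.
There are look-alikes about, which are no part of the job. Leave any purple or turquoise look-alike of the spindle alone.

How it is judged:
By the outcome, as a careful person would: the job done as asked, in the order asked, and still so for the second after the job is handed in, while the arm keeps its last pose, push and grip.
It also fails if it takes over 64 s, if anything falls off the work surface, if the arm or the gripper's body presses on something with over 40 N, if the wrist force passes 120 N, or if a joint passes its speed limit or range.

## Working session

There is one attempt and no reset: what is moved stays moved. The work goes in short steps, Python scripts to look and compute and a tool call to move; the robot and the scene stay as the last step left them, time stands still between calls to the robot, and variables do not carry over. Pictures are saved under pics/ and viewed, about 8 in all and at most 12, crops included, and the job is handed in when it is done.

Besides the shell and the picture viewer there is one more tool, called after "Call:" in YAML: its name, and indented under it one key for each argument. servo_tool: Moves the arm, as the interface text tells. Its arguments: {"type":"object","properties":{"series":{"type":"array"},"force":{"type":"number"}},"required":["series"]}

```bash
ls; mkdir -p pics; cat > h.py <<'E'
import numpy as np, cv2
from workcell import arm, cams, spotter
def K(im):
    f=200/np.tan(np.radians(im["fovy"])/2); return f
def snap(name):
    o=arm.get_obs(); im=cams.get_image(name)
    if name=="wrist":
        T=np.eye(4);T[:3,:3]=np.array(o["tcp_rot"]);T[:3,3]=o["tool_pos"]
        W=T@np.array(im["tool_from_camera"])
    else: W=np.linalg.inv(np.array(im["camera_from_world"]))
    im["W"]=W; return im
def onplane(im,u,v,z):
    f=K(im); d=im["W"][:3,:3]@np.array([(u-im["cx"])/f,(v-im["cy"])/f,1]); o=im["W"][:3,3]
    return o+d*(z-o[2])/d[2]
def proj(im,p):
    c=np.linalg.inv(im["W"])@np.append(p,1); f=K(im); return im["cx"]+f*c[0]/c[2], im["cy"]+f*c[1]/c[2]
def save(im,n,crop=None,s=1):
    a=im["color"][:,:,::-1]
    if crop: a=a[crop[1]:crop[3],crop[0]:crop[2]]
    cv2.imwrite("pics/"+n,cv2.resize(a,None,fx=s,fy=s,interpolation=cv2.INTER_CUBIC))
E
python3 - <<'E'
from h import *
np.set_printoptions(precision=4,suppress=True)
ims=[snap("top"),snap("side")]
cv2.imwrite("pics/a.png",np.vstack([cv2.resize(i["color"][:,:,::-1],(480,300),interpolation=cv2.INTER_AREA) for i in ims]))
save(ims[0],"top.png",None,1.25)
for n,i in zip(["top","side"],ims):
    print(n,i["fovy"],i["W"])
    for t in ["spindle","hub_mouth","unit","stand","plug_grip","spindle_grip"]:
        try:
            for d in spotter.outline_of(n,t)[:4]:
                ys,xs=np.nonzero(d["mask"]); print(t,round(d["score"],2),d["rect"],xs.mean(),ys.mean())
        except Exception as e: print(t,e)
print(arm.get_obs())
E
```

```text
pics
top 52.14795314299502 [[ 0.0014 -0.9965  0.0831  0.4943]
 [-1.     -0.0006  0.0086  0.0584]
 [-0.0085 -0.0831 -0.9965  0.9938]
 [ 0.      0.      0.      1.    ]]
spindle 0.91 [288.9, 241.0, 312.1, 261.5] 297.1306818181818 249.73295454545453
spindle 0.86 [257.5, 192.7, 279.1, 216.8] 267.4901960784314 205.5966386554622
spindle 0.85 [241.2, 246.0, 262.1, 265.3] 252.62824207492795 255.22190201729106
hub_mouth 0.75 [423.1, 179.0, 489.1, 246.2] 454.49112426035504 212.67699269056735
unit 0.7 [423.9, 179.1, 487.9, 248.1] 454.35323716873535 212.57631667225763
stand 0.83 [208.1, 189.7, 284.9, 224.7] 248.35473684210527 207.73894736842107
stand 0.53 [353.0, 234.5, 369.4, 280.6] 360.2801556420234 256.8365758754864
plug_grip 0.76 [217.0, 196.5, 236.8, 219.3] 226.21875 208.4375
plug_grip 0.7 [326.1, 141.9, 342.7, 157.9] 332.85714285714283 150.95238095238096
spindle_grip 0.89 [254.8, 195.6, 281.0, 214.0] 267.5211726384365 206.6026058631922
spindle_grip 0.85 [241.9, 244.5, 265.8, 265.1] 252.65840220385675 255.3526170798898
side 44.88834595265446 [[-0.9967 -0.0598  0.0551  0.5152]
 [-0.0808  0.6
[... 823 characters left out ...]
.86 [363.8, 255.6, 395.0, 294.2] 384.62215477996966 274.38694992412746
spindle_grip 0.75 [370.3, 219.3, 390.2, 257.3] 378.0469565217391 237.88
{'time_s': 0.7, 'joint_positions': array([ 1.1584,  0.1237,  1.6502,  0.    ,  1.3675, -0.0826]), 'joint_velocities': array([-0.0009,  0.0017,  0.0014, -0.0008, -0.0003, -0.0003]), 'joint_efforts': array([  0.    , -42.3457, -36.5655,  -0.0001,   0.0007,  -0.    ]), 'tool_pos': array([0.2105, 0.615 , 0.2314]), 'tcp_rot': array([[-0.9461,  0.3238,  0.0001],
       [ 0.3238,  0.9461,  0.0001],
       [-0.    ,  0.0001, -1.    ]]), 'force': array([-0.3003, -0.5658,  0.0283]), 'moment': array([-0.0464,  0.0233,  0.024 ]), 'finger_gap': 1.0019630386801543}
```

View pics/top.png

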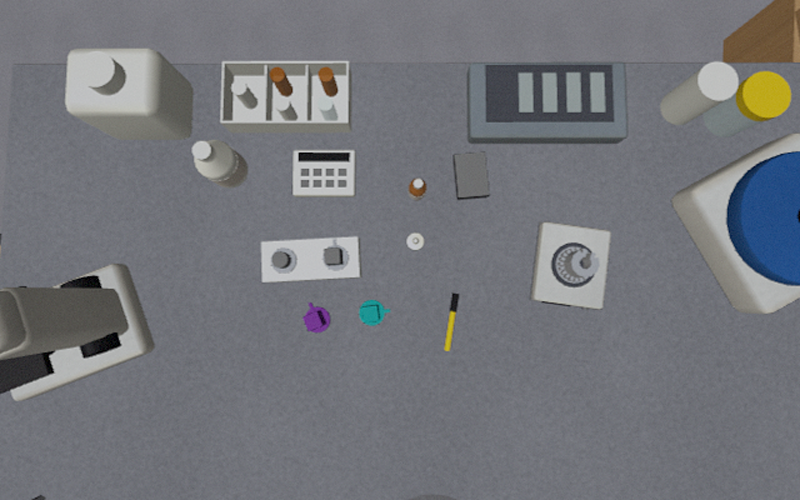

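The top view shows the stand at about (248,208) in raw pixels. The grey spindle is at (267,205) with its bar pointing up-image, the plug is at (226,208), and the hub is at about (458,211). The purple and turquoise look-alikes are below the stand.

```bash
python3 - <<'E'
from h import *
np.set_printoptions(precision=4,suppress=True)
im=snap("top")
print("grip",onplane(im,267.5,206,.09),"plug",onplane(im,226,208.4,.065),"stand",onplane(im,248.3,207.7,.05),"hub",onplane(im,457,211,.1))
s=snap("side")
for n,p in dict(grip=onplane(im,267.5,206,.09),hub=onplane(im,457,211,.1)).items(): print(n,proj(s,p))
a=cv2.resize(im["color"][150:280,200:310],None,fx=4,fy=4,interpolation=2)
b=cv2.resize(im["color"][165:260,410:500],None,fx=4,fy=4,interpolation=2)
c=cv2.resize(s["color"][100:195,290:400],None,fx=4,fy=4,interpolation=2)
H=520;pad=lambda x:cv2.copyMakeBorder(x,0,H-x.shape[0],0,0,0)
r=np.hstack([pad(a),pad(b)]);cv2.imwrite("pics/c.png",r[:,:,::-1])
E
```

```text
grip [0.5524 0.1782 0.09  ] plug [0.5484 0.2762 0.065 ] stand [0.551 0.228 0.05 ] hub [ 0.5412 -0.2373  0.1   ]
grip (np.float64(331.19597057886136), np.float64(243.52420248986192))
hub (np.float64(346.96137918690283), np.float64(128.10608900734468))
```

View pics/c.png

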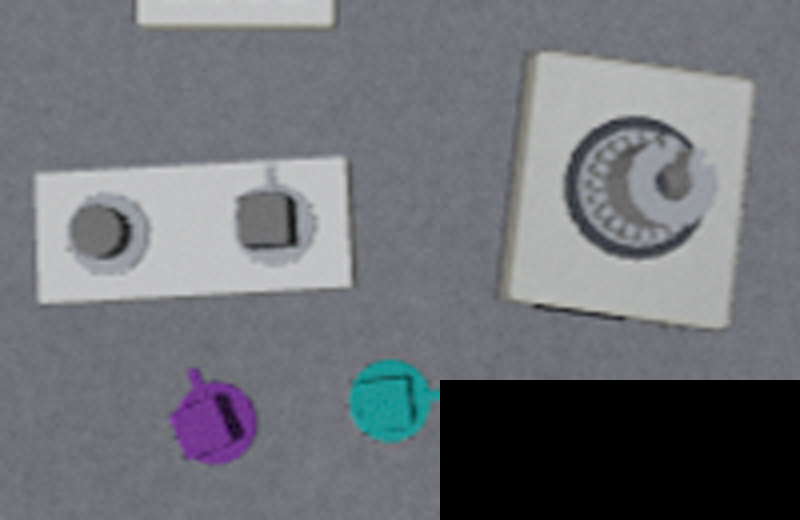

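```bash
python3 - <<'E'
from h import *
np.set_printoptions(precision=4,suppress=True)
im=snap("top"); s=snap("side")
save(s,"side.png",None,1.25)
print("hub",onplane(im,469,210,.1),proj(s,onplane(im,469,210,.1)))
print("micro corner",onplane(im,122,280,0.03),onplane(im,100,212,.03),onplane(im,98,240,.1),onplane(im,98,240,.2), onplane(im,98,260,.2))
print(cams.get_image("wrist")["tool_from_camera"],cams.get_image("wrist")["fovy"])
E
```

```text
hub [ 0.5434 -0.2634  0.1   ] (np.float64(346.59698912112805), np.float64(122.81968396407636))
micro corner [0.3827 0.5245 0.03  ] [0.5417 0.5835 0.03  ] [0.477  0.5469 0.1   ] [0.4789 0.4922 0.2   ] [0.4405 0.4905 0.2   ]
[[ 0.0014 -0.9622 -0.2725  0.0699]
 [ 1.      0.0015 -0.0002  0.0011]
 [ 0.0006 -0.2725  0.9622 -0.1426]
 [ 0.      0.      0.      1.    ]] 66.8892261570763
```

View pics/side.png

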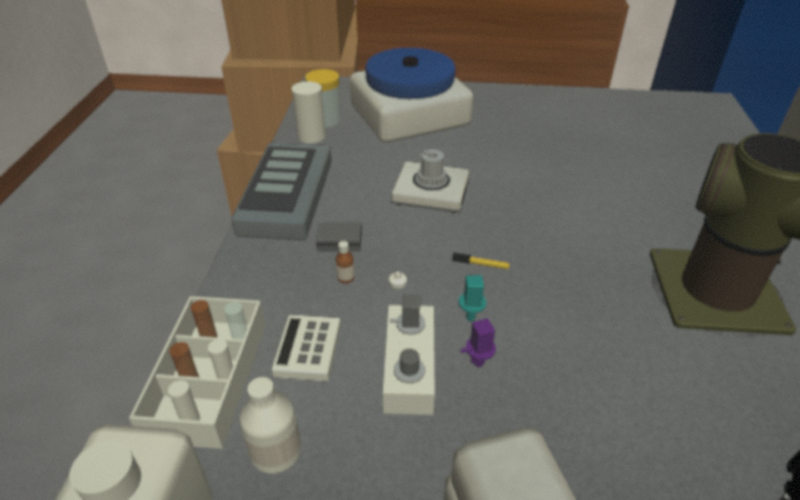

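```bash
python3 - <<'E'
from h import *
im=snap("top"); s=snap("side")
for z in (.05,.1,.15,.2,.25,.3): 
  p=onplane(im,102,248,z); print(z,p,proj(s,p))
E
```

```text
0.05 [0.45770522 0.56411935 0.05      ] (np.float64(377.41588574371247), np.float64(459.3510449542931))
0.1 [0.45964181 0.53732685 0.1       ] (np.float64(378.86792082027), np.float64(424.6328045600407))
0.15 [0.4615784  0.51053435 0.15      ] (np.float64(380.37529764569837), np.float64(388.5913398359112))
0.2 [0.46351499 0.48374185 0.2       ] (np.float64(381.94124156344935), np.float64(351.1495326384679))
0.25 [0.46545159 0.45694935 0.25      ] (np.float64(383.5692335151702), np.float64(312.22415345702836))
0.3 [0.46738818 0.43015685 0.3       ] (np.float64(385.26303587163784), np.float64(271.72524379459145))
```

Call:
servo_tool:
  series:
    - [0,0,0,0,0,40,85]
    - [0,0,0,0,0,80,85]
    - [0,0,0,0,0,120,85]
    - [0,0,0,0,0,160,85]
    - [0,0,0,0,0,200,85]
    - [0,0,0,0,0,220,85]

```text
time_s: 1.6
tool_pos: [0.2107, 0.6154, 0.4584]
tcp_rot: [[-0.946, 0.324, 0.003], [0.324, 0.946, 0.008], [-0.001, 0.009, -1.0]]
force: [-1.0, 0.2, 0.6]
finger_gap: 0.996
```

Call:
servo_tool:
  series:
    - [0,0,3,25,-32,0,85]
    - [0,0,6,50,-64,0,85]
    - [0,0,9,75,-96,0,85]
    - [0,0,12,100,-128,0,85]
    - [0,0,15,125,-160,0,85]
    - [0,0,18,150,-192,0,85]
    - [0,0,19,175,-224,0,85]
    - [0,0,19,200,-256,0,85]

```text
time_s: 2.27
tool_pos: [0.4112, 0.3572, 0.4516]
tcp_rot: [[-1.0, -0.003, 0.001], [-0.003, 1.0, 0.0], [-0.001, 0.0, -1.0]]
force: [1.2, 0.6, 0.1]
finger_gap: 0.993
```

Call:
servo_tool:
  series:
    - [0,0,0,23,-30,-15,85]
    - [0,0,0,46,-60,-30,85]
    - [0,0,0,69,-90,-45,85]
    - [0,0,0,92,-120,-65,85]
    - [0,0,0,115,-150,-100,85]
    - [0,0,0,135,-180,-135,85]
    - [0,0,0,141,-181,-170,85]
    - [0,0,0,141,-181,-195,85]

```text
time_s: 2.93
tool_pos: [0.553, 0.1755, 0.2548]
tcp_rot: [[-1.0, 0.002, 0.001], [0.002, 1.0, -0.0], [-0.001, -0.0, -1.0]]
force: [0.3, 0.3, -1.0]
finger_gap: 0.997
```

Call:
servo_tool:
  series:
    - [0,0,0,0,0,-20,85]
    - [0,0,0,0,0,-20,85]
    - [0,0,0,0,0,-20,85]

```text
time_s: 3.18
tool_pos: [0.5509, 0.1777, 0.2353]
tcp_rot: [[-1.0, -0.002, -0.003], [-0.002, 1.0, -0.001], [0.003, -0.001, -1.0]]
force: [-0.4, 0.5, 1.3]
finger_gap: 0.995
```

```bash
python3 - <<'E'
from h import *
np.set_printoptions(precision=4,suppress=True)
o=arm.get_obs();print(o["tool_pos"],o["tcp_rot"],o["force"])
im=snap("wrist");save(im,"w1.png",None,1.25)
for t in ["spindle","spindle_grip"]:
  for d in spotter.outline_of("wrist",t)[:4]:
    print(t,d["score"],d["rect"])
E
```

```text
[0.5509 0.1777 0.2353] [[-1.     -0.0016 -0.0026]
 [-0.0016  1.     -0.0006]
 [ 0.0026 -0.0006 -1.    ]] [-0.3698  0.5375  1.2725]
spindle 0.81 [230.1, 59.7, 284.4, 106.8]
spindle 0.69 [335.2, 43.7, 384.3, 105.4]
spindle_grip 0.83 [340.0, 42.0, 387.7, 105.2]
spindle_grip 0.77 [228.0, 58.7, 286.0, 110.5]
spindle_grip 0.64 [302.4, 162.7, 349.8, 211.2]
```

View pics/w1.png

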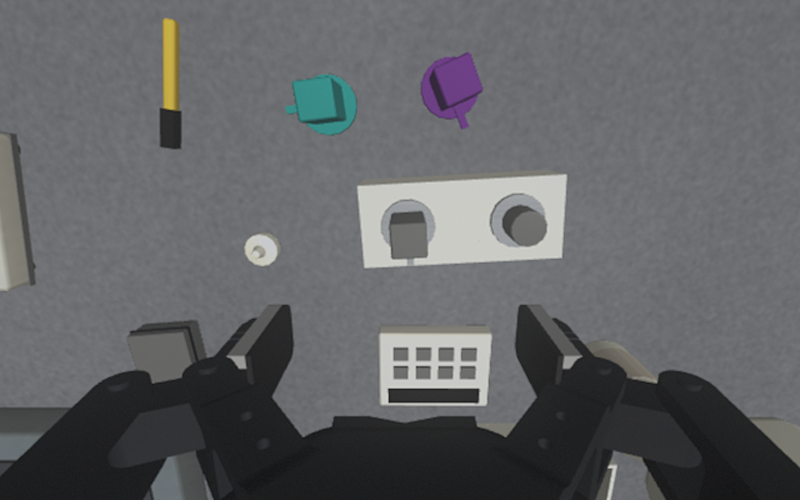

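```bash
cat >> h.py <<'E'
def model(im,c,th,zf):
    "spindle outlines at axis xy c, key angle th deg, flange underside z zf"
    R=cv2.getRotationMatrix2D((0,0),0,1)
    a=np.radians(th);R=np.array([[np.cos(a),-np.sin(a)],[np.sin(a),np.cos(a)]])
    sq=np.array([[1,1],[1,-1],[-1,-1],[-1,1]])*.014
    t=np.linspace(0,2*np.pi,40);ci=.024*np.c_[np.cos(t),np.sin(t)]
    bar=np.array([[.014,.003],[.034,.003],[.034,-.003],[.014,-.003]])
    return [np.array([proj(im,[*(R@q+c),z]) for q in P]) for P,z in ((sq,zf+.054),(ci,zf+.006),(bar,zf+.010))]
def overlay(im,polys,n,crop,s):
    a=cv2.resize(np.ascontiguousarray(im["color"][crop[1]:crop[3],crop[0]:crop[2],::-1]),None,fx=s,fy=s,interpolation=cv2.INTER_CUBIC)
    b=a.copy()
    for P in polys: cv2.polylines(b,[np.round((P+.5-np.array(crop[:2]))*s).astype(int)],True,(0,0,255),1)
    cv2.imwrite("pics/"+n,np.hstack([a,b]))
E
python3 - <<'E'
from h import *
im=snap("wrist");c=onplane(im,327,194.5,.104)[:2];print(c)
overlay(im,model(im,c,-2,.05),"w2.png",(285,140,365,220),5)
E
```

```text
[0.56199662 0.18374588]
```

View pics/w2.png

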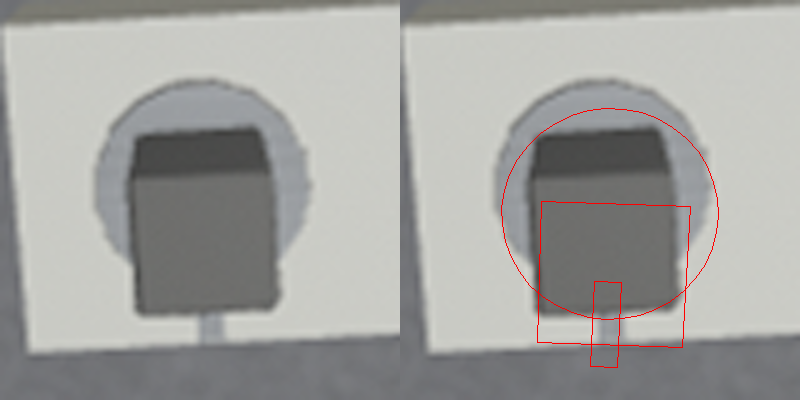

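Call:
servo_tool:
  series:
    - [0,0,2,4,3,-30,85]
    - [0,0,2,4,3,-60,85]
    - [0,0,2,4,3,-90,85]
    - [0,0,2,4,3,-120,85]
    - [0,0,2,4,3,-145,85]
    - [0,0,2,4,3,-160,85]
    - [0,0,2,4,3,-172,85]
    - [0,0,2,4,3,-172,85]

```text
time_s: 4.05
tool_pos: [0.5547, 0.181, 0.0629]
tcp_rot: [[-0.999, -0.037, -0.002], [-0.037, 0.999, -0.001], [0.002, -0.0, -1.0]]
force: [-1.5, 0.3, 0.5]
finger_gap: 0.995
```

Call:
servo_tool:
  series:
    - [0,0,0,0,0,0,20]
    - [0,0,0,0,0,0,20]
    - [0,0,0,0,0,0,20]
    - [0,0,0,0,0,0,20]
    - [0,0,0,0,0,0,20]
    - [0,0,0,0,0,0,20]
    - [0,0,0,0,0,0,20]
    - [0,0,0,0,0,0,20]
  force: 80

```text
time_s: 4.72
tool_pos: [0.5566, 0.1812, 0.0659]
tcp_rot: [[-0.999, -0.037, 0.002], [-0.037, 0.999, 0.001], [-0.002, 0.001, -1.0]]
force: [-1.3, 0.5, 6.2]
finger_gap: 0.315
```

Call:
servo_tool:
  series:
    - [0,0,0,0,0,0,20]
    - [0,0,0,0,0,0,20]
    - [0,0,0,0,0,0,20]
    - [0,0,0,0,0,0,20]

```text
time_s: 5.05
tool_pos: [0.5566, 0.1812, 0.0658]
tcp_rot: [[-0.999, -0.037, 0.002], [-0.037, 0.999, 0.001], [-0.002, 0.0, -1.0]]
force: [-1.4, -0.4, 6.0]
finger_gap: 0.32
```

Call:
servo_tool:
  series:
    - [0,0,0,0,0,8,20]
    - [0,0,0,0,0,20,20]
    - [0,0,0,0,0,40,20]
    - [0,0,0,0,0,65,20]
    - [0,0,0,0,0,90,20]
    - [0,0,0,0,0,115,20]
    - [0,0,0,0,0,140,20]
    - [0,0,0,0,0,150,20]

```text
time_s: 5.72
tool_pos: [0.557, 0.1813, 0.2192]
tcp_rot: [[-0.999, -0.037, 0.006], [-0.037, 0.999, 0.001], [-0.006, 0.001, -1.0]]
force: [-0.1, 0.1, -0.4]
finger_gap: 0.32
```

```bash
python3 - <<'E'
from h import *
np.set_printoptions(precision=4,suppress=True)
o=arm.get_obs();print(o["tool_pos"],o["force"],o["moment"],o["finger_gap"])
im=snap("wrist"); s=snap("side");
p=proj(s,[o["tool_pos"][0],o["tool_pos"][1],.215]);print(p)
u,v=map(int,p)
a=cv2.resize(im["color"],(640,400));b=cv2.resize(s["color"][v-50:v+75,u-60:u+60],None,fx=3,fy=3,interpolation=2)
cv2.imwrite("pics/l.png",cv2.resize(np.hstack([cv2.resize(a,(600,375)),b]),(800,312))[:,:,::-1])
E
```

```text
[0.557  0.1813 0.2192] [-0.1203  0.0505 -0.4286] [ 0.0095 -0.0864  0.0065] 0.3197982507049953
(np.float64(329.70196608020245), np.float64(195.94079427277612))
```

View pics/l.png

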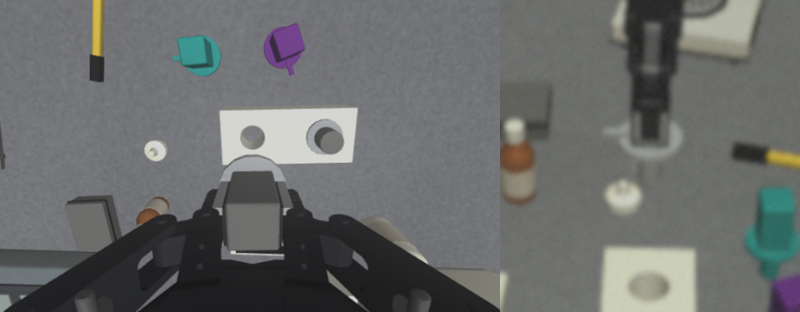

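Call:
servo_tool:
  series:
    - [0,0,0,4,-30,10,20]
    - [0,0,0,8,-60,20,20]
    - [0,0,0,12,-90,30,20]
    - [0,0,0,16,-120,40,20]
    - [0,0,0,20,-150,50,20]
    - [0,0,0,24,-180,60,20]
    - [0,0,0,28,-210,70,20]
    - [0,0,0,30,-240,80,20]

```text
time_s: 6.48
tool_pos: [0.5846, -0.0604, 0.2917]
tcp_rot: [[-0.999, -0.037, -0.004], [-0.037, 0.999, 0.001], [0.004, 0.001, -1.0]]
force: [0.2, 0.2, -1.8]
finger_gap: 0.317
```

Call:
servo_tool:
  series:
    - [0,0,0,3,-30,0,20]
    - [0,0,0,5,-60,0,20]
    - [0,0,0,7,-90,0,20]
    - [0,0,0,9,-120,0,20]
    - [0,0,0,11,-150,0,20]
    - [0,0,0,13,-180,0,20]
    - [0,0,0,13,-204,0,20]
    - [0,0,0,13,-204,0,20]

```text
time_s: 7.15
tool_pos: [0.5971, -0.2669, 0.2906]
tcp_rot: [[-0.999, -0.032, -0.005], [-0.032, 0.999, 0.0], [0.005, 0.001, -1.0]]
force: [-0.6, -0.3, -1.5]
finger_gap: 0.319
```

Call:
servo_tool:
  series:
    - [0,0,0,0,0,0,20]
    - [0,0,0,0,0,0,20]
    - [0,0,0,0,0,0,20]

```text
time_s: 7.4
tool_pos: [0.5983, -0.2619, 0.293]
tcp_rot: [[-0.999, -0.038, -0.002], [-0.038, 0.999, 0.001], [0.002, 0.001, -1.0]]
force: [0.6, -0.3, -1.9]
finger_gap: 0.323
```

```bash
python3 - <<'E'
from h import *
np.set_printoptions(precision=4,suppress=True)
o=arm.get_obs();t=o["tool_pos"];print(t,o["finger_gap"])
im=snap("wrist"); np.save("w3.npy",dict(im=im,o=o),allow_pickle=True)
h=[.5434,-.2634,.1];u,v=proj(im,h);print(u,v)
for d in spotter.outline_of("wrist","hub_mouth")[:3]: print(d["score"],d["rect"])
x0,y0=int(u)-50,max(0,int(v)-50)
c=lambda P:cv2.resize(P,(400,400),interpolation=2)
th=2.1;m=model(im,t[:2],th,t[2]-.0158)
a=im["color"].copy()
b=cv2.resize(a[150:350,220:420],(400,400),interpolation=2);b=np.ascontiguousarray(b)
for P in m: cv2.polylines(b,[np.round((P-[220,150])*2).astype(int)],True,(255,0,0),1)
cv2.imwrite("pics/h.png",np.hstack([c(a[y0:y0+100,x0:x0+100]),b])[:,:,::-1]);print(x0,y0)
E
```

```text
[ 0.5983 -0.2619  0.293 ] 0.3225866028830227
322.27560118100786 123.75012980505905
0.94 [267.9, 52.9, 383.9, 186.1]
272 73
```

View pics/h.png

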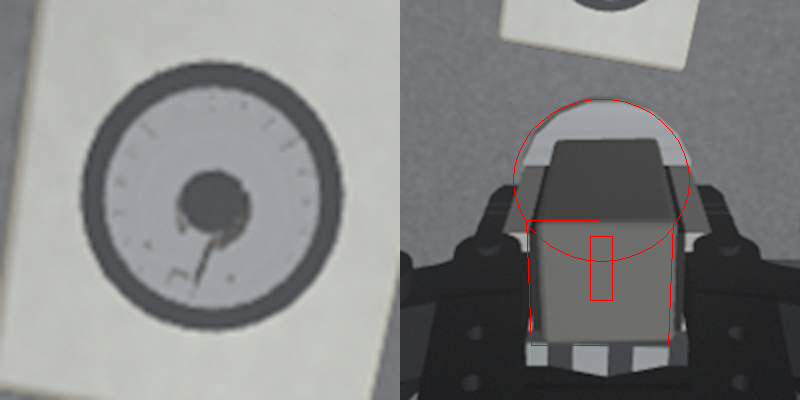

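```bash
python3 - <<'E'
from h import *
D=np.load("w3.npy",allow_pickle=True).item();im=D["im"]
print(onplane(im,325.5,124.2,.1))
g=cv2.cvtColor(im["color"],cv2.COLOR_RGB2LAB)
l=g[:,:,0]
hub=cv2.resize(l[95:155,295:355],(480,480),interpolation=2)
hub=cv2.createCLAHE(3,(3,3)).apply(cv2.normalize(hub,None,0,255,cv2.NORM_MINMAX))
sp=cv2.resize(l[190:330,270:370],(343,480),interpolation=2)
sp=cv2.createCLAHE(3,(3,3)).apply(sp)
cv2.imwrite("pics/e.png",np.hstack([hub,sp[:,:320]]))
E
```

```text
[ 0.54373723 -0.25990028  0.1       ]
```

View pics/e.png

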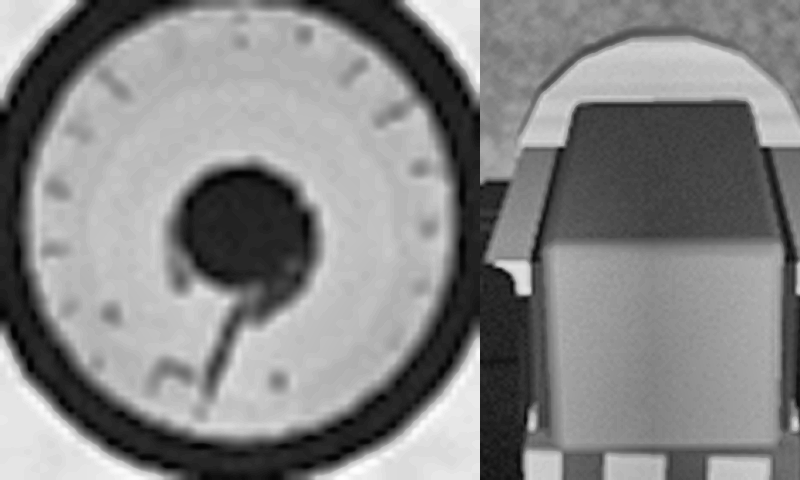

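```bash
python3 - <<'E'
from h import *
from scipy.optimize import least_squares as LS
np.set_printoptions(precision=4,suppress=True)
D=np.load("w3.npy",allow_pickle=True).item();im=D["im"];t=D["o"]["tool_pos"]
q=lambda x,y:(295+x/8,95+y/8)
a=onplane(im,*q(245,305),.1);b=onplane(im,*q(207,398),.1);d=b-a
print("slot angle",np.degrees(np.arctan2(d[1],d[0])),"bore",onplane(im,*q(244,234),.1))
r=lambda x,y:(270+(x-480)/3.43,190+y/3.43)
# image left=-y ; image up=-x
obs=np.array([r(553,243),r(778,238),r(557,446),r(780,443),r(572,103),r(750,101)])
L=np.array([[-1,-1,1],[-1,1,1],[1,-1,1],[1,1,1],[-1,-1,0],[-1,1,0]])
def res(p,n=6):
    x,y,zt,th=p;c,s=np.cos(th),np.sin(th);o=[]
    for l in L[:n]:
        X,Y=.014*l[0],.014*l[1]
        o.append(proj(im,[t[0]+x+c*X-s*Y,t[1]+y+s*X+c*Y,t[2]+zt-(.048 if l[2]==0 else 0)]))
    return (np.array(o)-obs[:n]).ravel()
for n in (4,6):
    f=LS(res,[0,0,.03,.03],args=(n,),x_scale=[.01,.01,.01,.1]);print(n,f.x,np.degrees(f.x[3]),f.fun.reshape(-1,2))
E
```

```text
slot angle -20.235950049294534 bore [ 0.5438 -0.2599  0.1   ]
4 [0.0042 0.0021 0.0305 0.0558] 3.199849161250069 [[-1.4233  0.427 ]
 [ 1.2778  0.8216]
 [ 0.3991 -0.6217]
 [-0.2455 -0.7032]]
6 [0.0039 0.002  0.0309 0.0586] 3.3603079656699366 [[-1.9009  0.4388]
 [ 1.0657  0.6555]
 [ 0.1407 -0.4025]
 [-0.2678 -0.6416]
 [ 1.6479  0.0994]
 [-0.3371 -0.2511]]
```

Call:
servo_tool:
  series:
    - [0,0,-5,-15,0,-20,20]
    - [0,0,-10,-30,1,-40,20]
    - [0,0,-15,-45,1,-65,20]
    - [0,0,-20,-58,1.5,-90,20]
    - [0,0,-22.4,-58.5,1.5,-110,20]
    - [0,0,-22.4,-58.5,1.5,-114,20]
    - [0,0,-22.4,-58.5,1.5,-114,20]
    - [0,0,-22.4,-58.5,1.5,-114,20]

```text
time_s: 8.17
tool_pos: [0.5409, -0.2614, 0.1816]
tcp_rot: [[-0.939, 0.345, 0.002], [0.345, 0.939, -0.001], [-0.002, -0.0, -1.0]]
force: [0.4, 0.2, -2.3]
finger_gap: 0.32
```

```bash
python3 - <<'E'
from h import *
np.set_printoptions(precision=4,suppress=True)
o=arm.get_obs();t=o["tool_pos"];print(t,o["tcp_rot"])
s=snap("side");T=snap("top")
u,v=map(int,proj(s,[.5418,-.2619,.12]));print(u,v)
a=cv2.resize(s["color"][v-30:v+40,u-35:u+35],(400,400),interpolation=2)
u2,v2=map(int,proj(T,[.5418,-.2619,.12]));print(u2,v2)
b=cv2.resize(T["color"][v2-35:v2+35,u2-35:u2+35],(400,400),interpolation=2)
cv2.imwrite("pics/v.png",np.hstack([a,b])[:,:,::-1])
E
```

```text
[ 0.5409 -0.2614  0.1816] [[-0.9385  0.3452  0.0016]
 [ 0.3452  0.9385 -0.0009]
 [-0.0018 -0.0003 -1.    ]]
347 116
471 210
```

View pics/v.png

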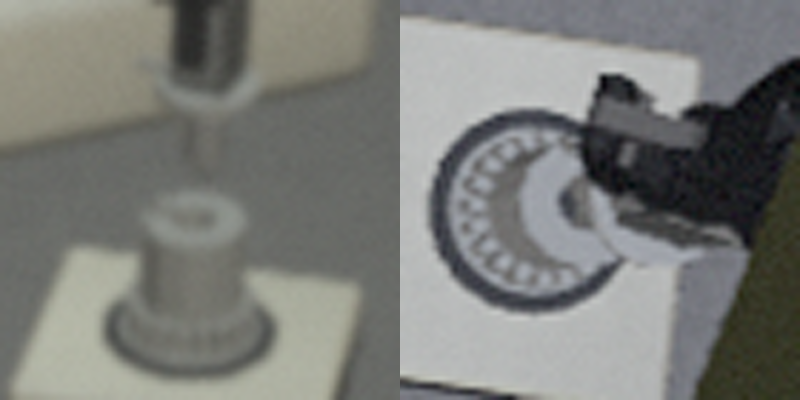

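```bash
python3 - <<'E'
from h import *
s=snap("side");T=snap("top")
P=lambda i,p,u0,v0:np.round((np.array(proj(i,p))-[u0,v0])*400/70,1)
for y in (-.2615,):
  print("side hub",P(s,[.5418,y,.1],312,86)," bottom flange z .159/.166/.165+6:",[P(s,[.5418,y,z],312,86) for z in (.12,.159,.166,.172)])
  print("top hub",P(T,[.5418,y,.1],436,175)+[400,0],[P(T,[.5418,y,z],436,175)+[400,0] for z in (.165,.172)], P(T,[.5418,y+.005,.165],436,175)+[400,0])
E
```

```text
side hub [200.9 212.8]  bottom flange z .159/.166/.165+6: [array([202.5, 175. ]), array([205.9,  98.9]), array([206.5,  85. ]), array([207. ,  72.9])]
top hub [583.6 204.1] [array([649.2, 194.4]), array([656.9, 193.3])] [635.  194.4]
```

Call:
servo_tool:
  series:
    - [0,0,0,2.5,0,0,20]
    - [0,0,0,2.5,0,-8,20]
    - [0,0,0,2.5,0,-16,20]
    - [0,0,0,2.5,0,-21,20]
    - [0,0,0,2.5,0,-24,20]
    - [0,0,0,2.5,0,-27,20]
    - [0,0,0,2.5,0,-30,20]
    - [0,0,0,2.5,0,-30,20]

```text
time_s: 9.03
tool_pos: [0.5428, -0.2615, 0.1498]
tcp_rot: [[-0.938, 0.347, 0.001], [0.347, 0.938, 0.0], [-0.001, 0.0, -1.0]]
force: [0.7, 0.3, -1.9]
finger_gap: 0.323
```

Call:
servo_tool:
  series:
    - [0,0,0,0,0,-2,20]
    - [0,0,0,0,0,-4,20]
    - [0,0,0,0,0,-5,20]
    - [0,0,0,0,0,-5,20]

```text
time_s: 9.37
tool_pos: [0.543, -0.2616, 0.1455]
tcp_rot: [[-0.938, 0.347, 0.001], [0.347, 0.938, -0.0], [-0.001, 0.0, -1.0]]
force: [2.1, -0.7, -1.8]
finger_gap: 0.317
```

Call:
servo_tool:
  series:
    - [0,0,0,0,0,-1.5,20]
    - [0,0,0,0,0,-3,20]
    - [0,0,0,0,0,-4,20]
    - [0,0,0,0,0,-4,20]

```text
time_s: 9.7
tool_pos: [0.543, -0.2616, 0.1415]
tcp_rot: [[-0.938, 0.347, 0.001], [0.347, 0.938, -0.0], [-0.001, 0.0, -1.0]]
force: [3.9, 0.6, -1.6]
finger_gap: 0.315
```

Call:
servo_tool:
  series:
    - [0,0,0,0.8,0,-1,20]
    - [0,0,0,0.8,0,-3,20]
    - [0,0,0,0.8,0,-4,20]
    - [0,0,0,0.8,0,-4,20]

```text
time_s: 10.03
tool_pos: [0.5432, -0.2615, 0.1368]
tcp_rot: [[-0.938, 0.347, -0.0], [0.347, 0.938, 0.0], [0.001, 0.0, -1.0]]
force: [2.7, -0.3, -1.9]
finger_gap: 0.315
```

Call:
servo_tool:
  series:
    - [0,0,0,0,0,-2,20]
    - [0,0,0,0,0,-4,20]
    - [0,0,0,0,0,-4,20]

```text
time_s: 10.28
tool_pos: [0.5432, -0.2615, 0.1327]
tcp_rot: [[-0.938, 0.347, -0.0], [0.347, 0.938, 0.0], [0.0, 0.0, -1.0]]
force: [1.9, -0.0, -2.4]
finger_gap: 0.315
```

Call:
servo_tool:
  series:
    - [0,0,0,0.4,0,-2,20]
    - [0,0,0,0.4,0,-4,20]
    - [0,0,0,0.4,0,-6,20]
    - [0,0,0,0.4,0,-7,20]
    - [0,0,0,0.4,0,-7,20]
  force: 110

```text
time_s: 10.7
tool_pos: [0.5433, -0.2614, 0.1256]
tcp_rot: [[-0.938, 0.347, -0.001], [0.347, 0.938, 0.0], [0.001, 0.0, -1.0]]
force: [0.7, -0.4, -1.8]
finger_gap: 0.314
```

Call:
servo_tool:
  series:
    - [0,0,0,0,0,-2,20]
    - [0,0,0,0,0,-4,20]
    - [0,0,0,0,0,-4,20]

```text
time_s: 10.95
tool_pos: [0.5436, -0.2617, 0.1227]
tcp_rot: [[-0.938, 0.347, -0.0], [0.347, 0.938, -0.0], [0.0, -0.0, -1.0]]
force: [-0.5, 1.2, 3.4]
finger_gap: 0.312
```

Call:
servo_tool:
  series:
    - [0,0,0,0,0,-2,20]
    - [0,0,0,0,0,-3,20]
    - [0,0,0,0,0,-3,20]

```text
time_s: 11.2
tool_pos: [0.5437, -0.2617, 0.1198]
tcp_rot: [[-0.938, 0.347, -0.0], [0.347, 0.938, -0.0], [0.0, -0.0, -1.0]]
force: [-2.8, 0.9, 5.3]
finger_gap: 0.308
```

Call:
servo_tool:
  series:
    - [0,0,0,-0.3,0,-1.5,20]
    - [0,0,0,-0.3,0,-3,20]
    - [0,0,0,-0.3,0,-3,20]

```text
time_s: 11.45
tool_pos: [0.5437, -0.2617, 0.117]
tcp_rot: [[-0.938, 0.347, 0.0], [0.347, 0.938, -0.0], [-0.001, -0.0, -1.0]]
force: [-2.7, 1.5, 6.7]
finger_gap: 0.317
```

Call:
servo_tool:
  series:
    - [0,0,0,0,0,-1,20]
    - [0,0,0,0,0,-2,20]
    - [0,0,0,0,0,-2,20]
    - [0,0,0,0,0,-2,20]

```text
time_s: 11.78
tool_pos: [0.5437, -0.2617, 0.116]
tcp_rot: [[-0.938, 0.347, 0.0], [0.347, 0.938, -0.0], [-0.001, -0.0, -1.0]]
force: [-4.7, 2.4, 9.2]
finger_gap: 0.315
```

Call:
servo_tool:
  series:
    - [0,0,0,-0.5,0,-1,20]
    - [0,0,0,-0.5,0,-2,20]
    - [0,0,0,-0.5,0,-2,20]
    - [0,0,0,-0.5,0,-2,20]
    - [0,0,0,-0.5,0,-2,20]

```text
time_s: 12.2
tool_pos: [0.5437, -0.2617, 0.1159]
tcp_rot: [[-0.938, 0.347, 0.001], [0.347, 0.938, -0.0], [-0.002, 0.0, -1.0]]
force: [-6.2, 3.8, 15.7]
finger_gap: 0.31
```

Call:
servo_tool:
  series:
    - [0,0,0,0,0,-1,20]
    - [0,0,0,0,0,-2,20]
    - [0,0,0,0,0,-2,20]
    - [0,0,0,0,0,-2,20]
    - [0,0,0,0,0,-2,20]

```text
time_s: 12.62
tool_pos: [0.5438, -0.2618, 0.1159]
tcp_rot: [[-0.938, 0.347, 0.001], [0.347, 0.938, -0.0], [-0.001, 0.0, -1.0]]
force: [-10.4, 6.1, 25.9]
finger_gap: 0.317
```

```bash
python3 - <<'E'
from h import *
np.set_printoptions(precision=4,suppress=True)
o=arm.get_obs();t=o["tool_pos"];print(t,o["force"],o["moment"])
s=snap("side");w=snap("wrist")
u,v=map(int,proj(s,[.543,-.2617,.1]))
a=cv2.resize(s["color"][v-35:v+35,u-35:u+35],(400,400),interpolation=2)
b=cv2.resize(w["color"][160:360,220:420],(400,400),interpolation=2)
cv2.imwrite("pics/z.png",np.hstack([a,b])[:,:,::-1])
E
```

```text
[ 0.5438 -0.2618  0.1159] [-10.3868   6.1112  25.9382] [1.3176 2.0754 0.0268]
```

View pics/z.png

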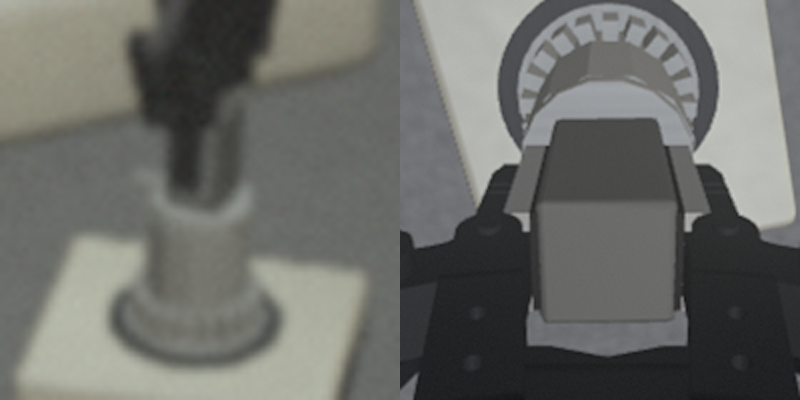

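```bash
python3 -c "
from workcell import arm
o=arm.get_obs();print(o['time_s'],o['tool_pos'],o['force']);print(arm.sign_off())"
```

```text
12.7167 [ 0.54378609 -0.26173627  0.11590728] [-11.88970479   7.19213185  26.33908719]
the job is handed in; nothing more can be done
None
```

The spindle is seated in the hub, and the job was handed in at 12.7 s with the arm still holding it pressed down. I gripped it by its square grip, lifted it out of the stand and turned it to the keyway, which I measured at about -20° from world x. The key went in on the first try.

**Insertion:** The pin's resistance began at a tool height of about 124 mm. The tool stopped hard at 115.9 mm, against about 116 mm predicted for the flange on the hub. Two further 2 mm pushes did not move it; the upward force only rose from 9 N to 26 N, above the spring's 10 N.

**Last picture:** It shows the flange flush on the hub and the grip still square in the jaws.

**Checks that disagreed:**
- **Cameras:** They differed by up to about 4 mm on the hub position. I settled it by comparing the spindle and hub in the same side and top pictures, then by the side forces while inserting.
- **Held height:** A fit to the wrist image put the spindle about 7 mm lower in the grip than the stand height implied. The pin contact and the hard stop agreed with the stand figure.
- **Side force:** About 14 N sideways remained on the tool at hand-in.

I touched nothing else, though I took no final picture of the plug or the other items.

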